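Shake the caught rollers out of the upturned tin

ROBOT

A 6-joint arm with a two-finger parallel gripper is mounted at the origin on the work surface. World frame = base frame: x ahead of the robot, y to its left, z up, the work surface at z = 0. Lengths are in mm, angles in rad, forces in N, time in s.
With the tool pointing down it reaches from about 350 to 975 mm from the base axis. Payload 7.1 kg.
Tool frame: the origin (TCP) lies at the very end of the fingers, on their centre line; the grasp point (between the pads) lies 19 mm behind it; z points along the fingers, y is the line along which they close (so a half turn about z gives the same grasp; the last joint's range is limited). The gripper opens to 88 mm and grips with 3 to 60 N. Pads are 20 mm wide; open, the fingers measure 115 mm over their backs; the gripper's body (75 mm by 178 mm) begins 61 mm behind the grasp point.
Start: joints at [-1.332, 0.423, 1.63, -0, 1.089, -0.019], TCP at [159.365, -604.324, 222.675] pointing down, gripper open.
Joint ranges: [-3, 3], [-0.9, 2.11], [0.09, 2.58], [-1.31, 4.45], [0.11, 2.69], [-2.54, 2.54]. Speed limits (rad/s): [2.39, 2.39, 3.01, 3.14, 3.14, 3.14].

INTERFACE

Orientations are given as a rotation vector (axis times angle).
In Python, from workcell import ctrl gives the robot as it stands. The module is installed in compiled form; this text tells all that it offers.
- The arm moves only by the shell command python3 -m inch 'ROWS'. ROWS is JSON, a list of rows, each a list of 7 numbers: the shift along the tool's x, y, z scaled (see below), then the turn, a rotation vector about the tool's x, y, z scaled (see below), then the closure, from -1 (fully open) to 1 (shut). In form: [[tx, ty, tz, wx, wy, wz, hand], ...]. A call has 1 to 10 rows; each row is the pose to reach, as a shift and turn from the pose commanded when the call began, along the tool's axes at that moment; what a row does not reach only later rows make up. The controller multiplies each number of a shift by 0.15 m and each number of a turn by pi/4 rad. A row lasts 1/8 s, in which the tool goes at most 62.5 mm and 10.7 degrees, less where a joint would pass 70% of its speed; a pose out of reach is approached as far as the arm can. A call with a number of a shift or a turn outside -1 to 1 is refused whole. A call with a gripper value outside its range is refused whole. The fingers move at their own pace and stop on an object; the grip force is fixed at half the most. Time passes only in rows, so rows that repeat a pose let the fingers close. It gives the time, the measured TCP pose, the force, the opening and the grip force at its end, in the units of the state.
- ctrl.get_obs(): the state, without advancing time (a new reading comes with each control period).
- ctrl.get_image(name): name is "scene" or "side" or "wrist"; returns the picture (400x640x3 uint8, red, green, blue); there is no depth.
- ctrl.camera_params(name): a dict with "vfov" (degrees; the focal length in pixels is half the picture's height over the tangent of half this angle, whatever the lens; pixels are square), "cx", "cy" (the principal point, pixels), "eye" and "attitude" of the camera in the world; the wrist camera has in their place "tool_from_camera" (4x4, takes a point from camera to tool coordinates, whose origin is the TCP and whose axes are the flange's). Camera axes: x right, y up, looking along -z (the intrinsics and any distortion apply to the point x, -y, -z); pixel columns grow to the right and rows downward; lengths in mm; the calibration is good to about 2 mm. A picture is of the moment at which its call begins: read the wrist's pose just before it. camera_params takes no time and is no camera call.
- ctrl.close_job(): hands the job in; it is judged then, once.
The state is a dict: "t": time; "qpos": joint angles; "qvel": joint speeds; "joint_torque": joint torques, N m; "ee_pos": TCP position; "orientation": TCP orientation; "ft_force": force on the tool from outside, world axes, zero at the start; "moment": the same for the moment, N m; "width": finger opening in mm; "grasp_force": force on a finger pad.
Only numpy, scipy, OpenCV 4.12 (cv2) and the standard library are available. Lean on these libraries where they do the work, as an engineer would, in place of code of your own. Each camera call takes 0.05 s, during which the arm holds its last target. There are 200 camera calls.

TASK

The taller of the two upturned tins on the wooden drying board still has two steel rollers caught inside on its inturned rim. Lift it, carry it mouth down and gently so that nothing drops on the way, hold it up above the steel tray and shake it there until its weight stops dropping and both rollers lie in the tray; then stand it back on the board where it was, mouth down.

Things in the scene. Friction and masses are not known exactly. Their poses are not given: they have to be found in the camera images.
- tall_tin_mid (a point): Centre, half-way up, of the taller of two plain round aluminium tins standing mouth down on a fixed board 120 x 250 mm, its top 12 mm above the bench. 64 mm across, 105 mm high, 110-180 g empty; closed end up, z up. Flat inturned rim 3 mm thick at the mouth leaves a hole 33 mm across. The other tin, 130 mm away on either side, is as wide but only 65 mm high and empty.
- roller_a_mid (a point): Centre of the first steel roller, a solid cylinder 18 mm across, 24 mm long (along its z), 48 g (0.47 N). It starts hidden inside the tall tin, standing on the inturned rim, its axis 20 mm from the tin's. It stays there while the tin moves gently and comes out through the hole when the tin is shaken sharply sideways, by 20 mm or so each way.
- roller_b_mid (a point): Centre of the second steel roller, the same as the first, caught on the opposite side of the tin's rim.
- tray_in (a point): Centre of the inner floor (3 mm above the bench) of a fixed open steel tray: outside 170 mm along its x, 220 mm along its y, 40 mm high, walls and floor 3 mm thick. z up.
Things that resemble listed ones, but are neither listed nor needed, are in the scene too. Leave any green, orange or pink look-alike of the part that bears tall_tin_mid alone.

How it is judged:
By the outcome, as a careful person would: the job done as asked, in the order asked, and still so for the second after the job is handed in, with the robot touching nothing.
It also fails if it takes over 64 s, if anything falls off the work surface, if the arm or the gripper's body presses on something with over 40 N, if the wrist force passes 120 N, or if a joint passes its speed limit or range.

## Working session

There is one attempt and no reset: what is moved stays moved. The work goes in short steps, Python scripts to look and compute and a shell command to move; the robot and the scene stay as the last step left them, time stands still between calls to the robot, and variables do not carry over. Pictures are saved under pics/ and viewed, at most 10 in all, crops included, and the job is handed in when it is done.

```bash
mkdir -p pics
python3 - <<'E'
from workcell import ctrl
import cv2,numpy as np
o=ctrl.get_obs();print(o)
for n in ("scene","side"):
    print(n,ctrl.camera_params(n)); cv2.imwrite(f"pics/{n}0.png",ctrl.get_image(n)[:,:,::-1])
print(ctrl.camera_params("wrist"))
a=cv2.imread("pics/scene0.png");b=cv2.imread("pics/side0.png")
E
```

```text
{'t': 0.0, 'qpos': array([-1.33202447e+00,  4.23795132e-01,  1.63069002e+00,  7.87991302e-06,
        1.08863825e+00, -1.90179294e-02]), 'qvel': array([ 0.00014688,  0.00139399,  0.00091525,  0.00151517,  0.00046979,
       -0.00151117]), 'joint_torque': array([ 9.66374173e-04, -5.44623077e+01, -2.73666143e+01,  6.45233877e-02,
        2.27008830e-02, -1.38972964e-04]), 'ee_pos': array([ 159.22192931, -603.79185138,  221.93024808]), 'orientation': array([-3.11402280e+00, -4.03613547e-01,  2.52648277e-04]), 'ft_force': array([-0.5762198 ,  0.10839931, -0.16788224]), 'moment': array([ 0.02390295, -0.02548733, -0.0012492 ]), 'grasp_force': 0.0, 'width': 88.04718921074864}
scene {'vfov': 50.355894216196006, 'cx': 318.22647921969264, 'cy': 205.218522892428, 'eye': array([1286.32514265,  112.80197084,  555.75675261]), 'attitude': array([0.72808828, 0.84178514, 1.54235095])}
side {'vfov': 43.22751627908363, 'cx': 314.2663121534593, 'cy': 191.05849462432457, 'eye': array([423.20784765, 717.04157946, 756.97182948]), 'attitude': array([ 0.09976456, -1.17810792, -2.74524492])}
{'vfov': 65.05952657752324, 'cx': 318.2788583209328, 'cy': 201.78181802722636, 'tool_from_camera': array([[ 1.91044470e-03,  9.51645221e-01,  3.07193299e-01,
         8.55511780e+01],
       [ 9.99998164e-01, -1.77215710e-03, -7.29105610e-04,
        -4.22784519e-01],
       [-1.49455082e-04,  3.07194128e-01, -9.51646860e-01,
        -1.61448090e+02],
       [ 0.00000000e+00,  0.00000000e+00,  0.00000000e+00,
         1.00000000e+00]])}
```

View pics/scene0.png

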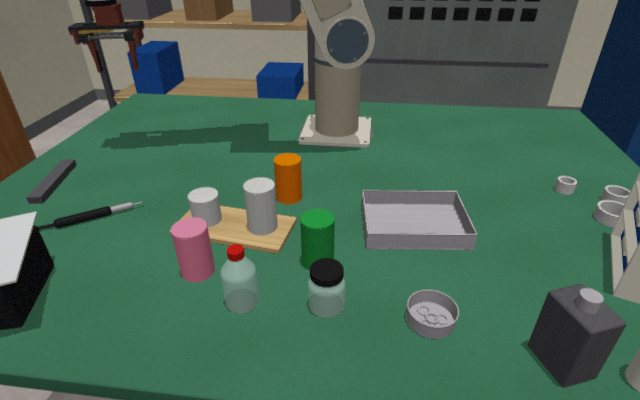

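View pics/side0.png

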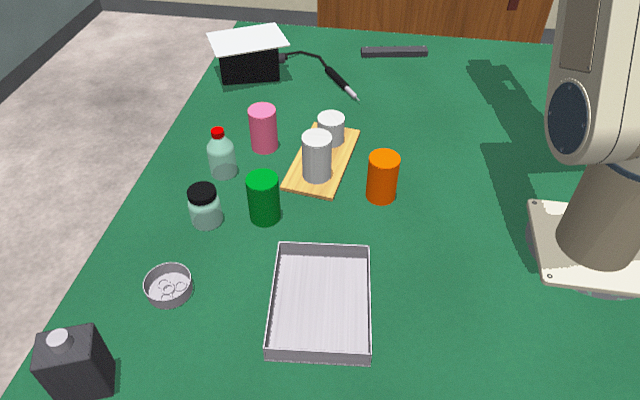

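Scene view: the candidates are the grey tall tin at (260,207), grey short tin (205,207), green (318,240), orange (288,178) and pink (194,250). The tray is at (416,218). In the side view the tall tin is at (317,157), the short tin at (331,129) and the tray at (320,300). By the description I choose the tall grey tin on the board, and will check it in a close crop.

```bash
cat > h.py <<'E'
from workcell import ctrl
import cv2,numpy as np
from scipy.spatial.transform import Rotation as R
def ray(n,u,v,obs=None):
    p=ctrl.camera_params(n); f=200/np.tan(np.radians(p['vfov']/2))
    d=np.array([(u-p['cx'])/f,-(v-p['cy'])/f,-1.])
    if n=='wrist':
        T=p['tool_from_camera']; Rt=R.from_rotvec(obs['orientation']).as_matrix()
        return Rt@T[:3,3]+obs['ee_pos'], Rt@T[:3,:3]@d
    return p['eye'], R.from_rotvec(p['attitude']).as_matrix()@d
def onz(n,u,v,z,obs=None):
    e,d=ray(n,u,v,obs); return (e+d*(z-e[2])/d[2])[:2].round(1)
E
python3 - <<'E'
from h import *
# top face centres
for nm,s,t,z in [("tall",(260,187),(317,137),117),("short",(204,195),(331,117),77),("green",(318,220),(263,180),105),("orange",(288,161),(384,157),105),("pink",(192,230),(262,110),105)]:
    print(nm,onz('scene',*s,z),onz('side',*t,z))
print("tray top corners side",[onz('side',*c,40) for c in [(278,243),(369,244),(371,355),(265,353)]])
print("tray scene",[onz('scene',*c,40) for c in [(362,194),(465,194),(471,238),(364,235)]])
print("board side",[onz('side',*c,12) for c in [(360,129),(331,197),(281,189)]])
a=cv2.imread("pics/side0.png")[70:240,180:430]; b=cv2.imread("pics/scene0.png")[130:300,150:400]
cv2.imwrite("pics/c1.png",np.vstack([cv2.resize(x,None,fx=1.7,fy=1.7,interpolation=2) for x in (a,b)]))
E
```

```text
tall [ 566.9 -104.3] [ 556.9 -108.4]
short [ 548.6 -235.5] [ 545.5 -239.9]
green [651.   25.2] [639.8  26.4]
orange [424.5 -74.8] [415.3 -80.9]
pink [ 709.  -194.3] [ 697.9 -201.8]
tray top corners side [array([592.3, 122.6]), array([425.1,  97.2]), array([402.4, 319.4]), array([563.8, 343.1])]
tray scene [array([443.6,  99.7]), array([415.3, 334.8]), array([584.1, 320.9]), array([599.9, 110.8])]
board side [array([ 479.7, -293. ]), array([516. , -43.7]), array([625.6, -50.4])]
```

View pics/c1.png

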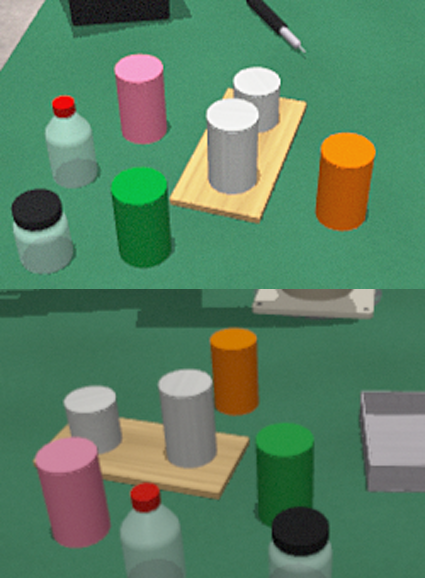

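The crop confirms it: a plain grey tall tin on the board with the grey short tin beyond it. The green, orange and pink look-alikes stand off the board. Tin ≈ (562,-106), tray ≈ (497,220). Moving above the tin, keeping the tool yaw.

```bash
python3 -m inch '[[0.2,-0.15,0,0,0,0,-1],[0.5,-0.37,0,0,0,0,-1],[0.86,-0.63,0,0,0,0,-1],[0.86,-0.63,0,0,0,0,-1]]'
python3 -m inch '[[0.3,-0.22,0,0,0,0,-1],[0.6,-0.44,0,0,0,0,-1],[0.86,-0.63,0,0,0,0,-1],[0.86,-0.63,0,0,0,0,-1]]'
python3 -m inch '[[0.3,-0.22,0,0,0,0,-1],[0.6,-0.44,0,0,0,0,-1],[0.86,-0.63,0,0,0,0,-1],[0.86,-0.63,0,0,0,0,-1]]'
python3 -m inch '[[0.3,-0.22,0,0,0,0,-1],[0.6,-0.44,0,0,0,0,-1],[0.86,-0.63,0,0,0,0,-1],[0.86,-0.63,0,0,0,0,-1],[0.86,-0.63,0,0,0,0,-1]]'
python3 - <<'E'
from h import *
o=ctrl.get_obs();im=ctrl.get_image('wrist');cv2.imwrite('pics/w1.png',im[:,:,::-1]);print(o['ee_pos'],o['orientation'],o['qpos'],o['ft_force'])
E
```

```text
t: 0.6
ee_pos: [261.6, -477.0, 222.3]
orientation: [-3.113, -0.409, 0.0]
ft_force: [-0.4, 0.1, 0.5]
width: 87.7
grasp_force: 0.0
t: 1.1
ee_pos: [361.8, -354.5, 222.6]
orientation: [-3.115, -0.409, 0.0]
ft_force: [-0.1, -0.0, -1.3]
width: 87.8
grasp_force: 0.0
t: 1.6
ee_pos: [462.6, -231.2, 222.6]
orientation: [3.115, 0.408, 0.0]
ft_force: [-0.6, 0.1, -0.6]
width: 87.8
grasp_force: 0.0
t: 2.22
ee_pos: [561.1, -109.1, 222.3]
orientation: [3.115, 0.402, -0.002]
ft_force: [-0.5, 0.2, -1.0]
width: 87.6
grasp_force: 0.0
[ 561.13669844 -109.06726001  222.30160205] [ 3.11544002e+00  4.02283933e-01 -1.80061302e-03] [-2.12439533e-01  3.46248995e-01  1.74963963e+00 -7.54925475e-04
  1.04668872e+00  1.10190428e+00] [-0.50114964  0.17406465 -0.96924643]
```

View pics/w1.png

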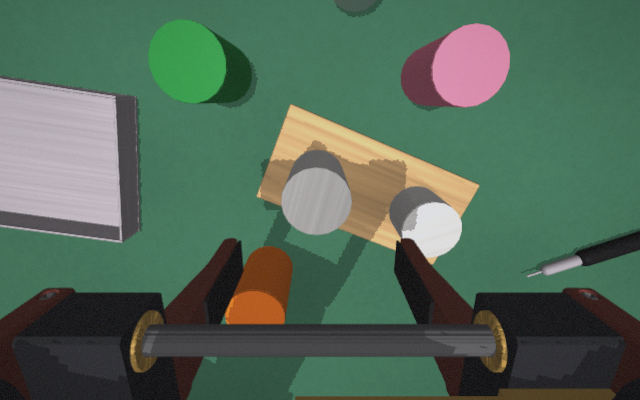

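The wrist view shows the tall tin's top face at about (316,200), the short tin at (430,228), orange at (258,305), green at (187,62) and the tray on the left. Both fingers are in view.

Run:
```python
from h import *
o=ctrl.get_obs()
im=cv2.imread('pics/w1.png'); g=cv2.cvtColor(im,cv2.COLOR_BGR2GRAY); hsv=cv2.cvtColor(im,cv2.COLOR_BGR2HSV)
m=((hsv[...,1]<30)&(g>115)).astype(np.uint8)*255
m=cv2.morphologyEx(m,cv2.MORPH_OPEN,np.ones((5,5)))
n,l,st,c=cv2.connectedComponentsWithStats(m)
for i in range(1,n):
    if st[i,4]>1500:
        cs,_=cv2.findContours((l==i).astype(np.uint8),0,1); e=cv2.fitEllipse(cs[0]); print(st[i],c[i].round(1),e)
        for z in (117,77): print(onz('wrist',*e[0],z,o))
Rt=R.from_rotvec(o['orientation']).as_matrix();print(Rt.round(3))
for p in [(478,186),(290,105),(257,196)]: print('board',onz('wrist',*p,12,o))
for p in [(135,97),(123,242)]: print('tray',onz('wrist',*p,40,o))
```

```text
[    0    79   122   148 15625] [ 58.7 153.2] ((58.5814094543457, 153.5525360107422), (132.58218383789062, 161.92454528808594), 155.01148986816406)
[545.6 115.7]
[530.8 146.1]
[ 282  167   69   68 3715] [316.  200.5] ((315.9645080566406, 200.546142578125), (66.6551742553711, 69.11688995361328), 87.58505249023438)
[ 560.8 -106.8]
[ 548.4 -109.8]
[ 402  202   60   55 2435] [432.8 227.8] ((432.56103515625, 228.0590057373047), (53.087074279785156, 57.80543518066406), 91.35585021972656)
[ 562.5 -217.2]
[ 550.3 -236.7]
[[ 0.967  0.253 -0.001]
 [ 0.253 -0.967 -0.   ]
 [-0.001  0.    -1.   ]]
board [ 597. -302.]
board [630.6 -57.5]
board [515.2 -42.5]
tray [598.2  97.9]
tray [427.1  98.5]
```

```bash
python3 -m inch '[[0,-0.015,0.15,0,0,0,-1],[0,-0.015,0.35,0,0,0,-1],[0,-0.015,0.55,0,0,0,-1],[0,-0.015,0.75,0,0,0,-1],[0,-0.015,0.9,0,0,0,-1],[0,-0.015,0.98,0,0,0,-1],[0,-0.015,0.98,0,0,0,-1],[0,-0.015,0.98,0,0,0,-1]]'
python3 -m inch '[[0,0,0,0,0,0,-0.2],[0,0,0,0,0,0,0.1],[0,0,0,0,0,0,0.5],[0,0,0,0,0,0,1],[0,0,0,0,0,0,1],[0,0,0,0,0,0,1],[0,0,0,0,0,0,1],[0,0,0,0,0,0,1]]'
```

```text
t: 3.28
ee_pos: [561.8, -105.6, 76.6]
orientation: [3.115, 0.403, 0.002]
ft_force: [0.1, 0.4, 0.1]
width: 87.8
grasp_force: 0.0
t: 4.28
ee_pos: [561.9, -105.2, 76.1]
orientation: [3.115, 0.404, 0.002]
ft_force: [0.3, -1.3, 4.5]
width: 64.7
grasp_force: 30.0
```

```bash
python3 -m inch '[[0,0,-0.03,0,0,0,1],[0,0,-0.09,0,0,0,1],[0,0,-0.18,0,0,0,1],[0,0,-0.29,0,0,0,1],[0,0,-0.41,0,0,0,1],[0,0,-0.53,0,0,0,1],[0,0,-0.63,0,0,0,1],[0,0,-0.70,0,0,0,1],[0,0,-0.74,0,0,0,1],[0,0,-0.75,0,0,0,1]]'
python3 -m inch '[[0,0,0,0,0,0,1],[0,0,0,0,0,0,1]]'
python3 - <<'E'
from h import *
f=[]
for i in range(6): ctrl.get_image('side'); f.append(ctrl.get_obs()['ft_force'])
print(np.mean(f,0),np.std(f,0))
cv2.imwrite('pics/s2.png',cv2.resize(ctrl.get_image('side')[40:380,150:450,::-1],None,fx=1.7,fy=1.7))
E
```

```text
t: 5.52
ee_pos: [561.3, -105.1, 188.3]
orientation: [3.116, 0.404, 0.0]
ft_force: [-0.3, -0.2, -2.9]
width: 64.3
grasp_force: 29.9
t: 5.78
ee_pos: [561.0, -105.0, 187.6]
orientation: [-3.115, -0.404, 0.002]
ft_force: [0.3, 0.0, -2.0]
width: 64.6
grasp_force: 29.9
[-0.05112678  0.21819086 -2.3653558 ] [0.49656323 0.22188796 0.78428185]
```

View pics/s2.png

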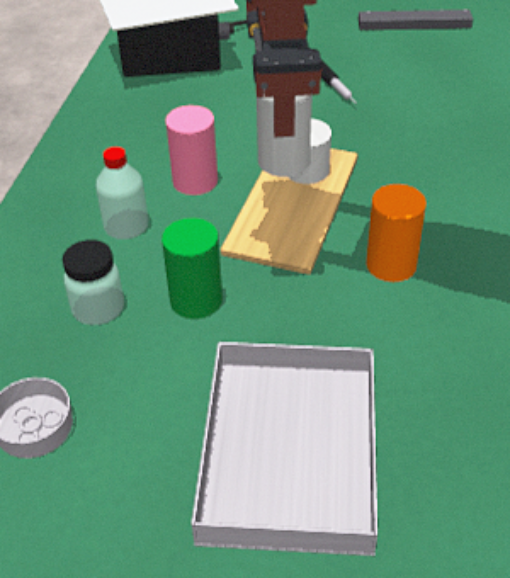

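Tin is lifted and held upright, and nothing lies on the board. It weighs about 2.4 N with the rollers. Carrying it gently to the tray.

```bash
python3 -m inch '[[0.002,-0.03,0,0,0,0,1],[0.006,-0.09,0,0,0,0,1],[0.011,-0.18,0,0,0,0,1],[0.018,-0.29,0,0,0,0,1],[0.025,-0.41,0,0,0,0,1],[0.032,-0.52,0,0,0,0,1],[0.038,-0.62,0,0,0,0,1],[0.042,-0.69,0,0,0,0,1],[0.044,-0.73,0,0,0,0,1],[0.045,-0.74,0,0,0,0,1]]'
python3 -m inch '[[0.002,-0.03,0,0,0,0,1],[0.006,-0.09,0,0,0,0,1],[0.011,-0.18,0,0,0,0,1],[0.018,-0.29,0,0,0,0,1],[0.025,-0.41,0,0,0,0,1],[0.032,-0.52,0,0,0,0,1],[0.038,-0.62,0,0,0,0,1],[0.042,-0.69,0,0,0,0,1],[0.044,-0.73,0,0,0,0,1],[0.045,-0.74,0,0,0,0,1]]'
python3 -m inch '[[0.002,-0.03,0,0,0,0,1],[0.006,-0.09,0,0,0,0,1],[0.011,-0.18,0,0,0,0,1],[0.018,-0.29,0,0,0,0,1],[0.025,-0.41,0,0,0,0,1],[0.032,-0.52,0,0,0,0,1],[0.038,-0.62,0,0,0,0,1],[0.042,-0.69,0,0,0,0,1],[0.044,-0.73,0,0,0,0,1],[0.045,-0.74,0,0,0,0,1]]'
python3 -m inch '[[0,0,0.02,0,0,0,1],[0,0,0.07,0,0,0,1],[0,0,0.14,0,0,0,1],[0,0,0.21,0,0,0,1],[0,0,0.27,0,0,0,1],[0,0,0.31,0,0,0,1],[0,0,0.33,0,0,0,1],[0,0,0.33,0,0,0,1],[0,0,0.33,0,0,0,1]]'
python3 - <<'E'
from h import *
f=[]
for i in range(10): ctrl.get_image('side'); f.append(ctrl.get_obs()['ft_force'])
print(np.mean(f,0),np.std(f,0))
im=ctrl.get_image('side');cv2.imwrite('pics/s3.png',im[:,:,::-1])
E
```

```text
t: 7.38
ee_pos: [539.6, 4.2, 188.2]
orientation: [3.115, 0.404, 0.0]
ft_force: [0.4, -0.1, -2.2]
width: 64.7
grasp_force: 29.9
t: 8.62
ee_pos: [517.8, 113.3, 188.2]
orientation: [3.115, 0.404, 0.0]
ft_force: [0.9, 0.8, -1.4]
width: 64.8
grasp_force: 29.9
t: 9.88
ee_pos: [496.0, 222.3, 188.2]
orientation: [3.115, 0.404, -0.0]
ft_force: [0.7, -0.5, -3.1]
width: 64.7
grasp_force: 29.9
t: 11.0
ee_pos: [496.3, 222.2, 139.0]
orientation: [-3.115, -0.404, -0.001]
ft_force: [0.5, -0.0, -2.8]
width: 65.1
grasp_force: 29.9
[-0.40523159 -0.04663027 -2.71581971] [0.58208961 0.51685803 0.31560598]
```

```bash
python3 -m inch '[[0,0.14,0,0,0,0,1],[0,-0.14,0,0,0,0,1],[0,0.14,0,0,0,0,1],[0,-0.14,0,0,0,0,1],[0,0.14,0,0,0,0,1],[0,-0.14,0,0,0,0,1],[0,0.14,0,0,0,0,1],[0,-0.14,0,0,0,0,1],[0,0,0,0,0,0,1],[0,0,0,0,0,0,1]]'
python3 - <<'E'
from h import *
f=[]
for i in range(10): im=ctrl.get_image('side'); f.append(ctrl.get_obs()['ft_force'])
print(np.mean(f,0),np.std(f,0))
a=cv2.imread('pics/s3.png')[:,:,::-1]
cv2.imwrite('pics/s4.png',np.vstack([cv2.resize(x[150:390,200:440,::-1],None,fx=1.24,fy=1.24) for x in (a,im)]))
E
```

```text
t: 12.8
ee_pos: [496.2, 221.7, 138.7]
orientation: [3.116, 0.402, 0.0]
ft_force: [-0.2, 0.1, -1.6]
width: 64.7
grasp_force: 30.0
[ 0.12897151 -0.15701672 -1.34083294] [0.46307875 0.45185536 0.440686  ]
```

View pics/s4.png

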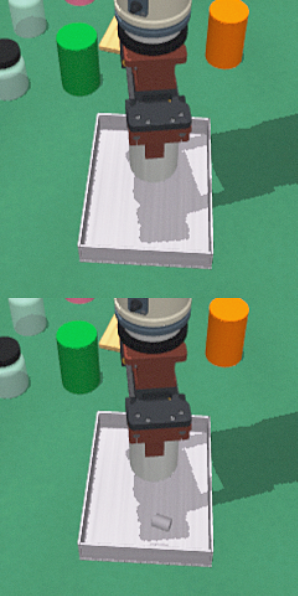

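Before the shake the tray was empty. Now one roller shows in it at crop (162,521), and the weight fell from 2.7 to about 1.3 N, so the second may be hidden behind the tin. Shaking along the other axis and weighing again.

```bash
python3 -m inch '[[0.14,0,0,0,0,0,1],[-0.14,0,0,0,0,0,1],[0.14,0,0,0,0,0,1],[-0.14,0,0,0,0,0,1],[0.14,0,0,0,0,0,1],[-0.14,0,0,0,0,0,1],[0.1,0.14,0,0,0,0,1],[-0.1,-0.14,0,0,0,0,1],[0,0,0,0,0,0,1],[0,0,0,0,0,0,1]]'
python3 - <<'E'
from h import *
f=[]
for i in range(16): im=ctrl.get_image(('side','scene')[i%2]); f.append(ctrl.get_obs()['ft_force'])
a=ctrl.get_image('side')
print(np.mean(f,0),np.std(f,0))
cv2.imwrite('pics/s5.png',np.vstack([cv2.resize(x[:,:,::-1],(400,290)) for x in (a[180:380,200:476],im[130:260,330:509])]))
E
```

```text
t: 14.55
ee_pos: [496.8, 222.0, 138.9]
orientation: [-3.115, -0.403, -0.001]
ft_force: [0.0, -0.4, -0.6]
width: 64.6
grasp_force: 30.0
[ 0.09639678 -0.1327962  -1.47216602] [0.47877248 0.37167679 0.55819777]
```

View pics/s5.png

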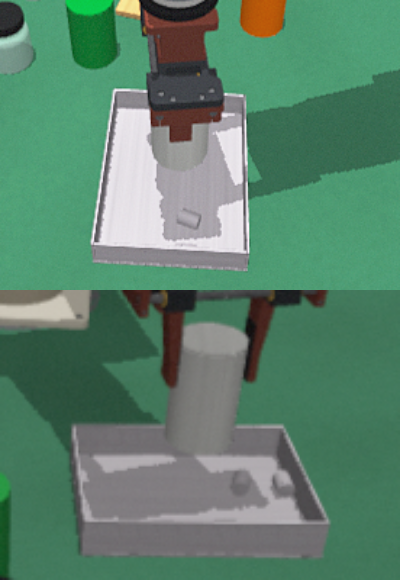

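Run:
```python
from h import *
print(onz('scene',437.4,216,12),onz('scene',457.5,217.4,12),onz('side',329.7,330.3,12))
```

```text
[472.  271.1] [472.2 314.9] [473.  270.9]
```

Both rollers lie in the tray, at about (472,271) and (472,315). The second is hidden from the side camera by the near wall. The weight is steady. Carrying the tin back.

```bash
python3 -m inch '[[0,0,-0.04,0,0,0,1],[0,0,-0.12,0,0,0,1],[0,0,-0.22,0,0,0,1],[0,0,-0.3,0,0,0,1],[0,0,-0.33,0,0,0,1],[0,0,-0.33,0,0,0,1]]'
python3 -m inch '[[-0.002,0.03,0,0,0,0,1],[-0.006,0.1,0,0,0,0,1],[-0.012,0.2,0,0,0,0,1],[-0.019,0.32,0,0,0,0,1],[-0.027,0.45,0,0,0,0,1],[-0.034,0.57,0,0,0,0,1],[-0.04,0.66,0,0,0,0,1],[-0.043,0.71,0,0,0,0,1],[-0.045,0.74,0,0,0,0,1]]'
python3 -m inch '[[-0.002,0.03,0,0,0,0,1],[-0.006,0.1,0,0,0,0,1],[-0.012,0.2,0,0,0,0,1],[-0.019,0.32,0,0,0,0,1],[-0.027,0.45,0,0,0,0,1],[-0.034,0.57,0,0,0,0,1],[-0.04,0.66,0,0,0,0,1],[-0.043,0.71,0,0,0,0,1],[-0.045,0.74,0,0,0,0,1]]'
python3 -m inch '[[-0.002,0.03,0,0,0,0,1],[-0.006,0.1,0,0,0,0,1],[-0.012,0.2,0,0,0,0,1],[-0.019,0.32,0,0,0,0,1],[-0.027,0.45,0,0,0,0,1],[-0.034,0.57,0,0,0,0,1],[-0.04,0.66,0,0,0,0,1],[-0.043,0.71,0,0,0,0,1],[-0.045,0.74,0,0,0,0,1],[-0.045,0.74,0,0,0,0,1]]'
python3 -m inch '[[0,0,0.04,0,0,0,1],[0,0,0.12,0,0,0,1],[0,0,0.22,0,0,0,1],[0,0,0.34,0,0,0,1],[0,0,0.46,0,0,0,1],[0,0,0.56,0,0,0,1],[0,0,0.63,0,0,0,1],[0,0,0.68,0,0,0,1],[0,0,0.7,0,0,0,1],[0,0,0.7,0,0,0,1]]'
python3 - <<'E'
from h import *
im=ctrl.get_image('scene'); s=ctrl.get_image('side')
cv2.imwrite('pics/s6.png',np.vstack([cv2.resize(x[:,:,::-1],(480,290)) for x in (im[130:275,170:410],s[90:235,220:460])]))
E
```

```text
t: 16.15
ee_pos: [496.2, 222.1, 188.6]
orientation: [-3.115, -0.404, -0.001]
ft_force: [0.1, 0.2, -0.6]
width: 64.5
grasp_force: 30.0
t: 17.27
ee_pos: [518.0, 112.6, 188.2]
orientation: [-3.115, -0.403, -0.0]
ft_force: [-1.0, 0.5, -0.9]
width: 64.7
grasp_force: 30.0
t: 18.4
ee_pos: [539.6, 3.6, 188.1]
orientation: [-3.115, -0.403, 0.0]
ft_force: [-0.4, 0.2, -1.8]
width: 64.9
grasp_force: 30.0
t: 19.65
ee_pos: [561.4, -105.1, 188.1]
orientation: [-3.115, -0.404, 0.0]
ft_force: [-0.0, -0.1, -1.5]
width: 64.7
grasp_force: 30.0
t: 20.9
ee_pos: [561.5, -105.1, 83.3]
orientation: [3.115, 0.404, 0.0]
ft_force: [0.3, 0.5, -0.1]
width: 64.7
grasp_force: 30.0
```

View pics/s6.png

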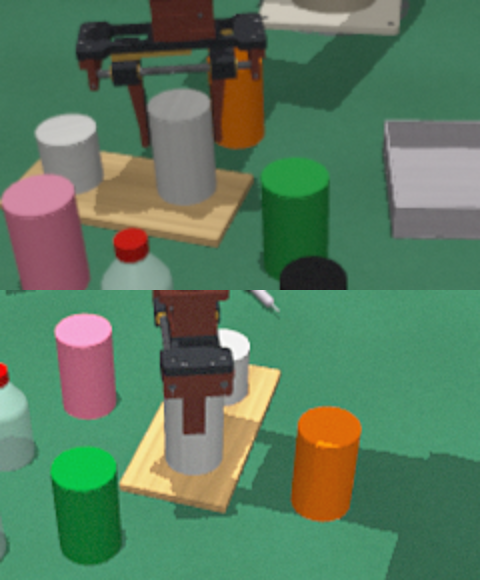

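The tin is upright just above its old spot on the board; the short tin and the look-alikes are undisturbed. Lowering the last 7 mm.

```bash
python3 -m inch '[[0,0,0.01,0,0,0,1],[0,0,0.02,0,0,0,1],[0,0,0.03,0,0,0,1],[0,0,0.035,0,0,0,1],[0,0,0.04,0,0,0,1],[0,0,0.04,0,0,0,1],[0,0,0.04,0,0,0,1],[0,0,0.04,0,0,0,1]]'
python3 -m inch '[[0,0,0.004,0,0,0,1],[0,0,0.008,0,0,0,1],[0,0,0.008,0,0,0,1],[0,0,0.008,0,0,0,1]]'
```

```text
t: 22.0
ee_pos: [561.4, -105.1, 77.2]
orientation: [3.116, 0.404, 0.0]
ft_force: [-0.4, -0.1, -0.9]
width: 64.9
grasp_force: 30.0
t: 22.5
ee_pos: [561.4, -105.1, 76.4]
orientation: [3.115, 0.404, 0.0]
ft_force: [-3.1, 0.0, 5.4]
width: 64.6
grasp_force: 30.0
```

```bash
python3 -m inch '[[0,0,0,0,0,0,-0.4],[0,0,0,0,0,0,-0.5],[0,0,0,0,0,0,-0.7],[0,0,0,0,0,0,-1],[0,0,0,0,0,0,-1],[0,0,0,0,0,0,-1],[0,0,0,0,0,0,-1]]'
python3 -m inch '[[0,0,-0.1,0,0,0,-1],[0,0,-0.25,0,0,0,-1],[0,0,-0.45,0,0,0,-1],[0,0,-0.65,0,0,0,-1],[0,0,-0.85,0,0,0,-1],[0,0,-0.98,0,0,0,-1],[0,0,-0.98,0,0,0,-1],[0,0,-0.98,0,0,0,-1]]'
python3 - <<'E'
from h import *
o=ctrl.get_obs();w=ctrl.get_image('wrist');im=ctrl.get_image('scene');s=ctrl.get_image('side')
hsv=cv2.cvtColor(w,cv2.COLOR_RGB2HSV);g=cv2.cvtColor(w,cv2.COLOR_RGB2GRAY)
m=((hsv[...,1]<30)&(g>115)).astype(np.uint8)*255;m=cv2.morphologyEx(m,cv2.MORPH_OPEN,np.ones((5,5)))
n,l,st,c=cv2.connectedComponentsWithStats(m)
for i in range(1,n):
    if st[i,4]>1500: print(c[i].round(1),onz('wrist',*c[i],117,o),onz('wrist',*c[i],77,o))
cv2.imwrite('pics/s7.png',np.vstack([cv2.resize(x[:,:,::-1],(520,290)) for x in (im[120:287,180:480],s[95:375,120:622])]))
E
```

```text
t: 23.38
ee_pos: [561.4, -105.1, 76.0]
orientation: [3.116, 0.404, 0.0]
ft_force: [-0.4, 0.8, -0.1]
width: 88.0
grasp_force: 0.0
t: 24.38
ee_pos: [560.9, -105.0, 222.7]
orientation: [-3.115, -0.404, 0.001]
ft_force: [-0.9, -0.1, -0.3]
width: 87.4
grasp_force: 0.0
[ 61.4 153.2] [545.9 117.9] [531.3 148. ]
[318.4 201.9] [ 560.1 -105.1] [ 547.6 -108.4]
[436.  229.1] [ 562.4 -216.5] [ 550.3 -236.5]
```

View pics/s7.png

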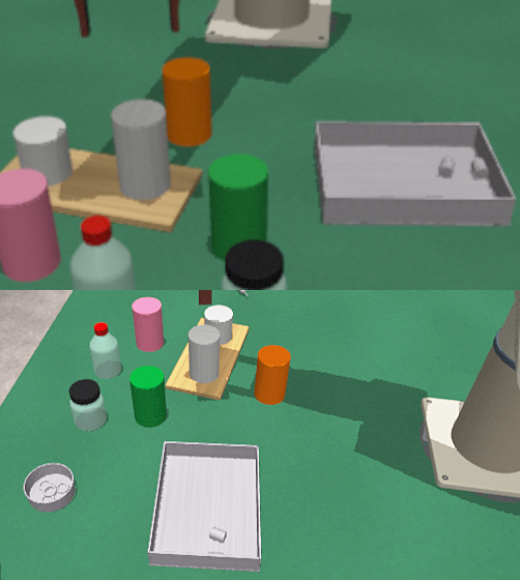

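The tin stands on the board within 2 mm of where it was. Both rollers are in the tray, at crop (447,167) and (480,168) in the scene view, and the gripper is clear.

```bash
python3 -c "
from workcell import ctrl
print(ctrl.close_job())"
```

```text
the job is handed in; nothing more can be done
None
```

The job is handed in: both rollers lie in the steel tray, and the tall tin stands mouth down on the board within about 2 mm of where it was, at about 24 s of the 64 s allowed.

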